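# Check the contact gap and snap the housing covers shut

## Robot

A 7-joint arm with a two-finger parallel gripper is mounted at the origin on a cart in front of the work surface, level with it; the furniture and walls round the work are solid. World frame = base frame: x ahead of the robot, y to its left, z up, the work surface at z = 0. Lengths are in m, angles in rad, forces in N, time in s.
With the tool pointing down it reaches from about 0.425 to 0.925 m from the base axis. Payload 6.8 kg.
Tool frame: the origin (TCP) lies at the very end of the fingers, on their centre line; the grasp point (between the pads) lies 19 mm behind it; z points along the fingers, y is the line along which they close (so a half turn about z gives the same grasp; the last joint's range is limited). The gripper opens to 85 mm and grips with 20 to 120 N. Pads are 22 mm wide; open, the fingers measure 114 mm over their backs; the gripper's body (76 mm by 85 mm) begins 54 mm behind the grasp point. The pads swing forward as they close: fully open they stand 13 mm farther back than shut.
Start: joints at [-1.311, 0.477, 0.022, 1.555, -0.011, 1.109, -0.083], TCP at [0.243, 0.63, 0.231] pointing down, gripper open.
Joint ranges: [-2.96, 2.96], [-0.34, 2.1], [-1.41, 1.46], [0.24, 2.44], [-1.37, 4.51], [0.17, 1.92], [-2.96, 2.96]. Speed limits (rad/s): [2.39, 2.39, 3.14, 3.14, 3.14, 3.14, 3.14].

## Interface

Orientations are given as a rotation vector (axis times angle).
In Python, from bench import r gives the robot as it stands. The module is installed in compiled form; this text tells all that it offers.
- The arm moves only by the tool servo_tool, never from a script. Its argument "commands" is a list of rows, each a list of 7 numbers: the turn, a rotation vector about the world's x, y, z in degrees, then the shift along the world's x, y, z in mm, then the closure, from 0 (fully open) to 1 (shut). A call has 1 to 5 rows; each row is the pose to reach, as a shift and turn from the pose commanded when the call began; what a row does not reach only later rows make up. A row lasts 1/12 s, in which the tool goes at most 41.7 mm and 7.16 degrees, less where a joint would pass 70% of its speed; a pose out of reach is approached as far as the arm can. A call with a gripper value outside its range is refused whole. The fingers move at their own pace and stop on an object; "force" is the grip in N (left out, the last holds). Time passes only in rows, so rows that repeat a pose let the fingers close. It gives the time, the measured TCP pose, the force, the opening and the grip force at its end, in the units of the state.
- r.get_obs(): the state, without advancing time (a new reading comes with each control period).
- r.grab_frame(name): name is "scene" or "top" or "wrist"; returns (picture, depth): 384x512x3 uint8, blue, green, red; 384x512 float32, m along the optical axis (not along the pixel's ray), 0 where there is no reading.
- r.camera_info(name): a dict with "vertical_fov" (degrees; the focal length in pixels is half the picture's height over the tangent of half this angle, whatever the lens; pixels are square), "cx", "cy" (the principal point, pixels), "cam_to_world" (4x4, takes a point from camera to world coordinates); the wrist camera has in their place "T_tool_cam" (4x4, takes a point from camera to tool coordinates, whose origin is the TCP and whose axes are the flange's). Camera axes: x right, y up, looking along -z (the intrinsics and any distortion apply to the point x, -y, -z); pixel columns grow to the right and rows downward; lengths in m; the calibration is good to about 2 mm. A picture is of the moment at which its call begins: read the wrist's pose just before it. camera_info takes no time and is no camera call.
- r.hand_in(): hands the job in; it is judged then, once.
The state is a dict: "clock": time; "joints": joint angles; "qvel": joint speeds; "tau": joint torques, N m; "tcp_pos": TCP position; "orientation": TCP orientation; "contact_force": force on the tool from outside, world axes, zero at the start; "moment": the same for the moment, N m; "grip_width": finger opening in m; "gripper_force": force on a finger pad.
Only numpy, scipy, OpenCV 4.12 (cv2) and the standard library are available. Lean on these libraries where they do the work, as an engineer would, in place of code of your own. Each camera call takes 0.05 s, during which the arm holds its last target. There are 200 camera calls.

## Task

Check the contact gap of the ignition housing: take the flat gauge by its blue handle out of its wooden stand, push its blade into the slot of the brass block on the housing's sloping face until its shoulder rests on the brass, then put the gauge back into its stand, fully down. After that close both orange covers of the housing, pressing each one down until its catch snaps and holds it shut, and leave the other things on the bench where they lie.

Things in the scene. Friction and masses are not known exactly. Their poses are not given: they have to be found in the camera images.
- housing: Grey ignition housing fixed on a dark base plate (116 x 108 mm): an open box 104 x 100 x 40 mm whose mouth slopes at 24 degrees down towards the robot (far edge 131 mm, centre of the mouth 110 mm above the bench). Origin: on the bench, below the centre of the mouth; z up, x horizontal, up the slope.
- gap_block: Brass contact block, 60 x 32 x 30 mm, in the housing. Origin: middle of the slot's mouth, in its top face. z: out of the sloping face (24 degrees from vertical, leaning to the robot), x: up the slope, along the slot, y: across it. Slot 39 x 8.5 mm, 30 mm deep, 3 mm chamfer. The covers' hinges run along x at y = +51 (left) and -51 mm (right), z = +4 mm (the housing's rim).
- left_cover (a joint): Angle (rad) of the orange cover hinged on the housing's +y rim: 0 flat shut, 2.1 fully open, 1.8 to 2.0 at the start. A weak spring lifts it; from 0.36 to 0.17 its front tongue rides over a spring ball on the front wall (about 8 N at the pad), below that the ball holds it shut. 108 mm along the hinge, 50 mm from hinge to free edge, 4 mm thick.
- right_cover (a joint): The same for the cover hinged on the housing's -y rim, a mirror image.
- left_cover_pad (a point): Ribbed press pad on the outer face of the left cover, 32 mm from its hinge and 20 mm below the middle of the cover's length, near the catch. It moves with the cover.
- right_cover_pad (a point): The same for the right cover.
- left_cover_hinge (a point): Middle of the left cover's hinge line, on the housing (axes are those of housing).
- right_cover_hinge (a point): Middle of the right cover's hinge line.
- gauge: Flat gauge, 102 mm long, 0.12 kg, standing blade down in the wooden stand. Origin: middle of the blade's tip; z up along the gauge, x across the width of the blade, y through its thickness. Steel blade 30 x 4.5 mm from z = 0 to 28 mm; aluminium shoulder 46 x 22 mm from z = 28 to 36 mm; blue handle 28 (x) by 15 mm (y) from z = 36 to 102 mm, to be gripped across y.
- gauge_shoulder (a point): Middle of the underside of the gauge's shoulder, 28 mm above the blade's tip.
- stand: Wooden gauge stand fixed to the bench, 76 (x) by 64 (y) by 42 mm high, with a slot 38 mm long along x, 11 mm wide along y and 34 mm deep in its top. Origin: centre of its underside.
- stand_seat (a point): Centre of the mouth of the stand's slot, in its top face; the gauge's shoulder rests here.
- felt_marker: Black marker pen, 131 mm long, 16 mm thick, lying between housing and stand: a bystander. Origin: centre of its underside.
- red_pliers: Pliers with red handles, 167 x 66 x 15 mm, a bystander. Origin: centre of its underside.
- piston_part: Grey metal piston, 48 mm across, 46 mm high, a bystander. Origin: centre of its underside.
- wooden_block: Wooden block, 45 x 90 x 22 mm, a bystander. Origin: centre of its underside.
- sprocket_wheel: Steel sprocket, 65 mm across, 16 mm high, a bystander. Origin: centre of its underside.
Not all that is in view belongs to the job. What is shaped like the gauge but red is not meant.

How it is judged:
By the outcome, as a careful person would: the job done as asked, in the order asked, and still so for the second after the job is handed in, with the robot touching nothing.
It also fails if it takes over 66 s, if anything falls off the work surface, if the arm or the gripper's body presses on something with over 40 N, if the wrist force passes 120 N, or if a joint passes its speed limit or range.

## Working session

There is one attempt and no reset: what is moved stays moved. The work goes in short steps, Python scripts to look and compute and a tool call to move; the robot and the scene stay as the last step left them, time stands still between calls to the robot, and variables do not carry over. Pictures are saved under pics/ and viewed, at most 10 in all, crops included, and the job is handed in when it is done.

Besides the shell and the picture viewer there is one more tool, called after "Request:" as name([rows], argument=value, ...), one row to a line, values as JSON. servo_tool: Moves the arm, as the interface text tells. Its arguments: {"type":"object","properties":{"commands":{"type":"array"},"force":{"type":"number"}},"required":["commands"]}

```bash
mkdir -p pics; cat > h.py <<'E'
import numpy as np, cv2
from scipy.spatial.transform import Rotation as R
from bench import r
def grab(name):
    o=r.get_obs(); im,d=r.grab_frame(name); c=r.camera_info(name)
    if name=="wrist":
        T=np.eye(4); T[:3,:3]=R.from_rotvec(o["orientation"]).as_matrix(); T[:3,3]=o["tcp_pos"]
        M=T@np.array(c["T_tool_cam"])
    else: M=np.array(c["cam_to_world"])
    return im,d,M,c
def K(c): 
    f=192/np.tan(np.radians(c["vertical_fov"])/2); return f,c["cx"],c["cy"]
def pts(d,M,c):
    f,cx,cy=K(c); v,u=np.mgrid[:384,:512]
    P=np.stack([(u-cx)/f*d,-(v-cy)/f*d,-d],-1)
    return P@M[:3,:3].T+M[:3,3]
def ray(u,v,M,c):
    f,cx,cy=K(c); q=M[:3,:3]@np.array([(u-cx)/f,-(v-cy)/f,-1]); return M[:3,3],q
def onz(u,v,z,M,c):
    o,q=ray(u,v,M,c); return o+q*(z-o[2])/q[2]
E
python3 - <<'E'
from h import *
for n in ["scene","top"]:
    im,d,M,c=grab(n); print(n,{k:v for k,v in c.items()}); 
    np.savez(f"{n}0.npz",im=im,d=d,M=M); cv2.imwrite(f"pics/{n}0.png",im)
a=cv2.imread("pics/scene0.png");b=cv2.imread("pics/top0.png")
print(r.camera_info("wrist")); print(r.get_obs())
E
```

```text
scene {'vertical_fov': 51.98136298500991, 'cx': 256.204523355817, 'cy': 195.09947719801855, 'cam_to_world': array([[ 0.51598767,  0.47682026, -0.71161729, -0.28264981],
       [-0.85634364,  0.26697306, -0.44204181, -0.37311511],
       [-0.02079185,  0.83747706,  0.5460768 ,  0.7004762 ],
       [ 0.        ,  0.        ,  0.        ,  1.        ]])}
top {'vertical_fov': 45.799035723728316, 'cx': 262.1510709861188, 'cy': 191.8035423674749, 'cam_to_world': array([[ 0.18093526,  0.89949287, -0.39771222, -0.0082276 ],
       [-0.98347762,  0.16788297, -0.06772799,  0.02477626],
       [ 0.00584827,  0.40339545,  0.91500705,  1.31586349],
       [ 0.        ,  0.        ,  0.        ,  1.        ]])}
{'vertical_fov': 60.03956453729646, 'cx': 257.0468489343114, 'cy': 193.77515421178833, 'T_tool_cam': array([[-2.10454131e-04,  9.61404872e-01,  2.75137471e-01,
         7.08103483e-02],
       [ 9.99999284e-01,  5.26378025e-04, -1.07440261e-03,
        -4.17320748e-04],
       [-1.17776222e-03,  2.75137048e-01, -9.61404294e-01,
        -1.42380690e-01],
       [ 0.00000000e+00,  0.00000000e+00,  0.00000000e+00,
         1.00000000e+00]])}
{'clock': 0.1, 'joints': array([-1.31113743,  0.47770537,  0.02237966,  1.55636044, -0.01148963,
        1.10930424, -0.08309689]), 'qvel': array([ 2.71725848e-04, -2.75682289e-03, -2.03501488e-04, -3.35128076e-03,
        1.08492663e-04, -5.62245745e-04, -1.33900866e-05]), 'tau': array([ 4.96265639e-03, -5.97762644e+01,  1.61403481e+00, -2.81958050e+01,
        1.27886530e-02,  4.99566886e-03, -1.79397011e-05]), 'tcp_pos': array([0.2425209 , 0.62935009, 0.23042844]), 'orientation': array([-5.74403602e-01, -3.08847411e+00,  2.57794873e-03]), 'contact_force': array([-0.3552824 , -0.34523461, -0.20402318]), 'moment': array([-0.01397951,  0.02616199,  0.00988203]), 'gripper_force': 0.0, 'grip_width': 0.08504110406916358}
```

View pics/scene0.png

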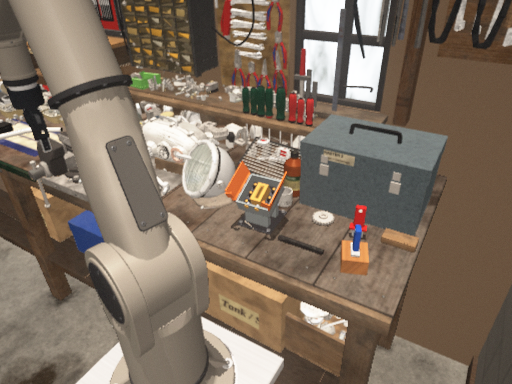

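View pics/top0.png

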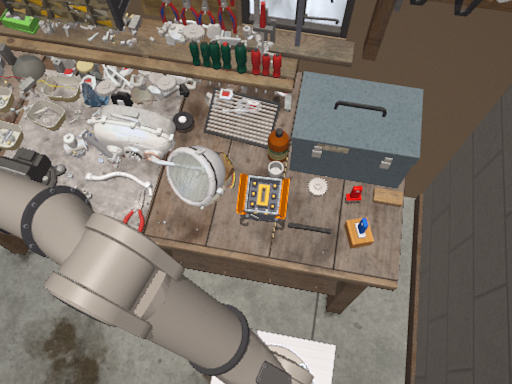

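The scene view shows the housing at about (262,195) with its orange covers, and the stand with the blue gauge at (355,250). The top view shows the housing at (263,195), the stand at (360,232) with the blue handle at (362,227), the red decoy at (354,193) and the marker at (310,228).

```bash
python3 - <<'E'
from h import *
for n in ["scene","top"]:
    z=np.load(n+"0.npz"); c=r.camera_info(n); P=pts(z["d"],z["M"],c); hsv=cv2.cvtColor(z["im"],cv2.COLOR_BGR2HSV)
    reg=(P[...,0]>.35)&(P[...,0]<1.0)&(abs(P[...,1])<.45)&(P[...,2]>.005)&(P[...,2]<.3)
    for nm,lo,hi in [("blue",(105,130,60),(130,255,255)),("orange",(5,200,150),(16,255,255)),("wood/or",(8,120,80),(20,255,255)),("yellow",(20,120,120),(33,255,255)),("red",(175,170,80),(180,255,255))]:
        m=cv2.inRange(hsv,lo,hi)&(reg*255).astype(np.uint8)
        k,l,s,cen=cv2.connectedComponentsWithStats(m)
        for i in range(1,k):
            if s[i,4]>25:
                Q=P[l==i]; print(n,nm,s[i],cen[i].round(1),Q.mean(0).round(3),Q.min(0).round(3),Q.max(0).round(3))
    h=(P[190:215,240:280])
    if n=="top":
        for uv in [(360,240),(347,245),(372,240),(310,228),(263,195),(200,180),(268,225)]: print(uv,P[uv[1],uv[0]].round(3))
E
```

```text
scene blue [353 225   8  26 153] [356.6 237.5] [ 0.468 -0.188  0.092] [ 0.461 -0.196  0.056] [ 0.49  -0.177  0.117]
scene wood/or [249 158  52  53 590] [278.9 181.3] [0.589 0.087 0.109] [0.436 0.036 0.073] [0.726 0.156 0.172]
scene wood/or [225 161  26  40 493] [237.3 181.2] [0.498 0.173 0.129] [0.432 0.146 0.006] [0.772 0.347 0.175]
scene wood/or [255 186   9  13  57] [258.8 191.6] [0.517 0.115 0.101] [0.489 0.107 0.085] [0.534 0.119 0.114]
scene wood/or [293 189   7   8  42] [295.6 192.6] [0.681 0.077 0.018] [0.674 0.068 0.006] [0.689 0.084 0.031]
scene wood/or [381 234  36  18 281] [398.7 242. ] [ 0.598 -0.268  0.017] [ 0.589 -0.31   0.005] [ 0.616 -0.222  0.024]
scene wood/or [341 241  28  34 688] [354.3 258.5] [ 0.46  -0.192  0.033] [ 0.43  -0.229  0.005] [ 0.524 -0.143  0.044]
scene yellow [251 183  17  18 131] [258.7 191.5] [0.512 0.112 0.105] [0.484 0.095 0.082] [0.539 0.136 0.119]
top blue [358 218  10  16  89] [362.6 225.4] [ 0.471 -0.184  0.096] [ 0.461 -0.194  0.056] [ 0.486 -0.177  0.122]
top orange [271 137  16   9  92] [278.  141.2] [0.687 0.097 0.117] [0.676 0.073 0.1
[... 530 characters left out ...]
.225 0.007] [0.63  0.257 0.046]
top wood/or [236 173  12  41 316] [241.8 193.2] [0.491 0.168 0.134] [0.432 0.146 0.006] [0.548 0.197 0.177]
top wood/or [275 178  15  41 318] [283.6 198.2] [0.498 0.049 0.131] [0.439 0.036 0.007] [0.558 0.068 0.178]
top wood/or [345 218  29  30 452] [357.2 234.2] [ 0.465 -0.182  0.037] [ 0.429 -0.228  0.005] [ 0.517 -0.145  0.051]
top yellow [257 184  13  22 175] [262.9 194.4] [0.51  0.111 0.105] [0.482 0.094 0.062] [0.539 0.128 0.121]
(360, 240) [ 0.446 -0.19   0.043]
(347, 245) [ 0.438 -0.161 -0.   ]
(372, 240) [ 0.451 -0.225  0.045]
(310, 228) [ 0.467 -0.043  0.012]
(263, 195) [0.52  0.112 0.079]
(200, 180) [0.505 0.292 0.144]
(268, 225) [0.457 0.084 0.002]
```

Request:
servo_tool([
  [0,0,7,10,-20,30,0],
  [0,0,14,30,-45,60,0],
  [0,0,21,55,-75,75,0],
  [0,0,21,75,-110,85,0],
  [0,0,21,90,-145,90,0],
])

```text
clock: 0.52
tcp_pos: [0.3346, 0.4838, 0.3227]
orientation: [0.002, 3.14, 0.003]
contact_force: [0.6, -0.7, 0.2]
grip_width: 0.0853
gripper_force: 0.0
```

Request:
servo_tool([
  [0,0,0,15,-37,0,0],
  [0,0,0,30,-74,0,0],
  [0,0,0,45,-111,0,0],
  [0,0,0,60,-148,0,0],
  [0,0,0,75,-185,0,0],
])

```text
clock: 0.93
tcp_pos: [0.4079, 0.2977, 0.3211]
orientation: [-0.002, -3.141, 0.0]
contact_force: [-0.4, 0.5, 0.2]
grip_width: 0.085
gripper_force: 0.0
```

Request:
servo_tool([
  [0,0,0,16,-37,0,0],
  [0,0,0,32,-74,0,0],
  [0,0,0,48,-111,0,0],
  [0,0,0,64,-148,0,0],
  [0,0,0,80,-189,0,0],
])

```text
clock: 1.35
tcp_pos: [0.487, 0.1113, 0.3212]
orientation: [-0.001, -3.141, -0.0]
contact_force: [0.5, 1.0, 0.7]
grip_width: 0.0853
gripper_force: 0.0
```

Request:
servo_tool([
  [0,0,0,0,0,0,0],
  [0,0,0,0,0,0,0],
])

```text
clock: 1.52
tcp_pos: [0.4873, 0.1103, 0.3211]
orientation: [-0.011, -3.141, 0.001]
contact_force: [-0.2, 0.3, 0.7]
grip_width: 0.0853
gripper_force: 0.0
```

```bash
python3 - <<'E'
from h import *
im,d,M,c=grab("wrist"); np.savez("w1.npz",im=im,d=d,M=M); cv2.imwrite("pics/w1.png",im)
E
```

```text
(no output)
```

View pics/w1.png

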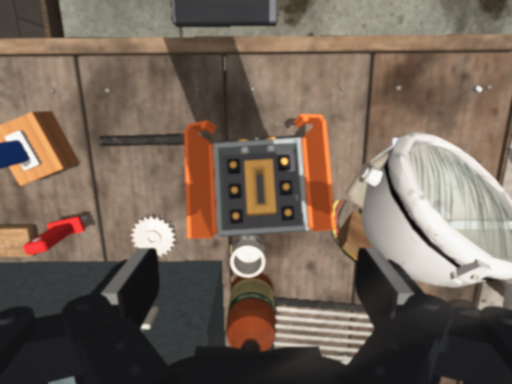

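Request:
servo_tool([
  [0,0,0,0,-40,0,0],
  [0,0,0,0,-60,0,0],
  [0,0,0,0,-60,0,0],
  [0,0,0,0,-60,0,0],
])

```text
clock: 1.9
tcp_pos: [0.4865, 0.0538, 0.3212]
orientation: [-0.002, -3.141, -0.001]
contact_force: [-0.1, 0.1, -0.1]
grip_width: 0.0855
gripper_force: 0.0
```

```bash
python3 - <<'E'
from h import *
im,d,M,c=grab("wrist"); np.savez("w2.npz",im=im,d=d,M=M); cv2.imwrite("pics/w2.png",im)
E
```

Request:
servo_tool([
  [0,0,0,-5,-40,-10,0],
  [0,0,0,-10,-80,-20,0],
  [0,0,0,-15,-120,-30,0],
  [0,0,0,-18,-160,-40,0],
  [0,0,0,-20,-200,-40,0],
])

```text
clock: 2.37
tcp_pos: [0.466, -0.1459, 0.2795]
orientation: [0.005, -3.139, -0.002]
contact_force: [0.4, 0.7, -0.2]
grip_width: 0.0855
gripper_force: 0.0
```

Request:
servo_tool([
  [0,0,0,0,-40,0,0],
  [0,0,0,0,-40,0,0],
  [0,0,0,0,-40,0,0],
  [0,0,0,0,-40,0,0],
])

```text
clock: 2.7
tcp_pos: [0.4676, -0.1848, 0.281]
orientation: [0.002, -3.141, -0.001]
contact_force: [0.3, 0.3, 0.2]
grip_width: 0.0854
gripper_force: 0.0
```

```bash
python3 - <<'E'
from h import *
im,d,M,c=grab("wrist"); np.savez("w3.npz",im=im,d=d,M=M); cv2.imwrite("pics/w3.png",im)
E
```

```text
(no output)
```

View pics/w3.png

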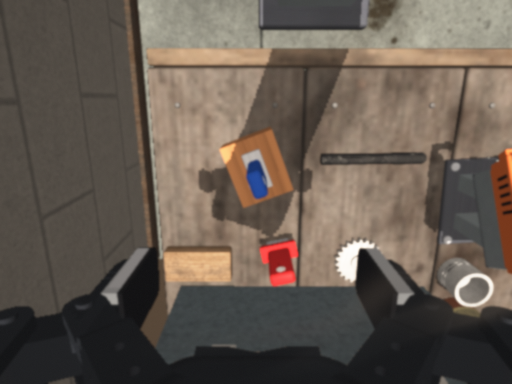

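w1 shows the housing with its brass block at (260,187), the dark slot at (260,186), and covers on both sides. w3 shows the stand at (256,168) with the blue handle at (257,178), and the red decoy at (280,262).

```bash
cat > g.py <<'E'
from h import *
def rect(Q,nm):
    b=cv2.minAreaRect((Q[:,:2]*1000).astype(np.float32)); print(nm,len(Q),np.round(b[0],1),np.round(b[1],1),round(b[2],1),"z med",np.round(np.percentile(Q[:,2],[5,50,95]),4))
E
python3 - <<'E'
from g import *
c=r.camera_info("wrist")
for n in ["w3"]:
    z=np.load(n+".npz"); M=z["M"]; P=pts(z["d"],M,c); hsv=cv2.cvtColor(z["im"],cv2.COLOR_BGR2HSV)
    X=P[...,0];Y=P[...,1];Z=P[...,2]
    near=(abs(X-.465)<.07)&(abs(Y+.188)<.07)
    rect(P[near&(Z>.036)&(Z<.047)],"stand top")
    bl=cv2.inRange(hsv,(105,130,30),(130,255,255))>0
    rect(P[bl&near],"blue all"); rect(P[bl&near&(Z>.10)],"blue top")
    rect(P[near&(Z>.0465)&(Z<.056)],"shoulder top")
    # ray-cast: stand top & outline contour on plane
    m=(near&(Z>.036)&(Z<.2)).astype(np.uint8); 
    zb=Z[bl&near]; print(np.histogram(zb,bins=np.arange(.04,.125,.005)))
    print("table z",np.median(Z[(abs(X-.43)<.01)&(Y>-.1)&(Y<-.05)]))
    # side face of the handle: normal via svd
    Q=P[bl&near&(Z>.05)&(Z<.1)]; 
    for a in np.arange(.05,.11,.01):
        q=Q[(Q[:,2]>a)&(Q[:,2]<a+.01)]; print(a.round(2),len(q),q.mean(0).round(4) if len(q) else 0, q.min(0).round(4),q.max(0).round(4))
crop=np.load("w3.npz")["im"][110:220,200:310]; cv2.imwrite("pics/c3.png",cv2.resize(crop,None,fx=5,fy=5,interpolation=cv2.INTER_CUBIC))
E
```

```text
stand top 2586 [ 476.2 -184.3] [76.5 64.1] 20.6 z med [0.0404 0.0417 0.043 ]
blue all 475 [ 443.1 -188.3] [91.3 16.8] 6.3 z med [0.0793 0.115  0.1166]
blue top 400 [ 443.1 -188.3] [91.3 16.8] 6.3 z med [0.1074 0.1153 0.1166]
shoulder top 310 [ 476.  -184.3] [45.9 22. ] 20.9 z med [0.0481 0.0496 0.0512]
(array([  0,   0,   0,   0,   1,   8,   8,   9,  13,  10,  11,  15,  16,
        15, 130, 238]), array([0.04 , 0.045, 0.05 , 0.055, 0.06 , 0.065, 0.07 , 0.075, 0.08 ,
       0.085, 0.09 , 0.095, 0.1  , 0.105, 0.11 , 0.115, 0.12 ]))
table z -0.00019216989013159935Traceback (most recent call last):
  File "<stdin>", line 18, in <module>
    return umr_minimum(a, axis, None, out, keepdims, initial, where)
ValueError: zero-size array to reduction operation minimum which has no identity
```

```bash
python3 - <<'E'
from g import *
c=r.camera_info("wrist")
z=np.load("w3.npz"); M=z["M"]; P=pts(z["d"],M,c); hsv=cv2.cvtColor(z["im"],cv2.COLOR_BGR2HSV)
X,Y,Z=P[...,0],P[...,1],P[...,2]
near=(abs(X-.476)<.04)&(abs(Y+.184)<.04)
bl=cv2.inRange(hsv,(105,130,30),(130,255,255))>0
rect(P[bl&near&(Z>.110)],"blue top")
for n in ["w1","w2"]:
    z=np.load(n+".npz"); M=z["M"]; P=pts(z["d"],M,c); im=z["im"]; hsv=cv2.cvtColor(im,cv2.COLOR_BGR2HSV)
    X,Y,Z=P[...,0],P[...,1],P[...,2]
    near=(abs(X-.505)<.06)&(abs(Y-.11)<.05)
    ye=(cv2.inRange(hsv,(15,90,60),(30,255,255))>0)&near&(Z>.08)
    k,l,s,cen=cv2.connectedComponentsWithStats(ye.astype(np.uint8)); i=1+np.argmax(s[1:,4]); ye=l==i
    print(n,s[i],np.median(hsv[ye],0))
    Q=P[ye]; 
    for _ in range(4):
        A=np.c_[Q[:,:2],np.ones(len(Q))]; co=np.linalg.lstsq(A,Q[:,2],rcond=None)[0]; e=Q[:,2]-A@co; Q=Q[abs(e)<max(2*e.std(),.0008)]
    nrm=np.array([-co[0],-co[1],1]); nrm/=np.linalg.norm(nrm)
    print(" tilt",np.degrees(np.arccos(nrm[2])),"azim",np.degrees(np.arctan2(nrm[1],nrm[0])),"rms",e.std())
    # contours -> rays onto plane
    o=M[:3,3]
    def cast(uv):
        out=[]
        for u,v in uv:
            _,q=ray(u,v,M,c); t=(co[2]+co[0]*o[0]+co[1]*o[1]-o[2])/(q[2]-co[0]*q[0]-co[1]*q[1]); out.append(o+t*q)
        return np.array(out)
    cs,h=cv2.findContours(ye.astype(np.uint8),cv2.RETR_CCOMP,cv2.CHAIN_APPROX_NONE)
    ex=np.cross([0,1,0],nrm); ex/=np.linalg.norm(ex); ey=np.cross(nrm,ex)
    for j,k_ in enumerate(cs):
        if len(k_)<20: continue
        W=cast(k_[:,0]); L=np.c_[W@ex,W@ey]*1000
        b=cv2.minAreaRect(L.astype(np.float32)); cen=W[0]+ex*(b[0][0]/1000-W[0]@ex)+ey*(b[0][1]/1000-W[0]@ey)
        print("  hole" if h[0][j][3]>=0 else "  outer",cen.round(4),np.round(b[1],1),round(b[2],1))
    print(" ex",ex.round(3),"ey",ey.round(3))
a=np.load("w1.npz")["im"][100:250,175:345]; cv2.imwrite("pics/c1.png",cv2.resize(a,None,fx=4,fy=4,interpolation=cv2.INTER_CUBIC))
E
```

```text
blue top 368 [ 475.2 -184.5] [26.4 13.8] 18.4 z med [0.1135 0.1153 0.1166]
w1 [ 244  159   33   57 1435] [ 17. 153. 176.]
 tilt 23.866196018112632 azim -176.47983175576348 rms 0.0009584564479270418
  outer [0.5106 0.1131 0.1064] [62.7 33.8] 3.5
  hole [0.5109 0.1135 0.1066] [36. 10.] 4.6
 ex [ 0.915 -0.     0.404] ey [-0.01   1.     0.023]
w2 [ 293  160   35   57 1587] [ 18. 138. 224.]
 tilt 23.830626665182375 azim -175.93103959086744 rms 0.0011708318940584505
  outer [0.5107 0.1128 0.1064] [62.7 36.2] 1.2
  hole [0.5111 0.1104 0.1065] [ 7.8 36. ] 88.8
 ex [ 0.915 -0.     0.403] ey [-0.012  1.     0.026]
```

View pics/c1.png

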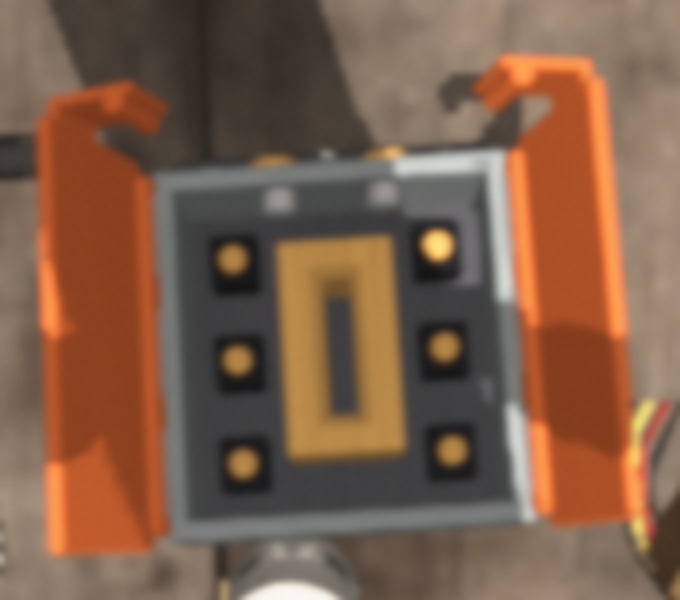

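The crop shows the brass block centred near (342,350) and its dark slot near (342,355). The housing is yawed about +3.7°. Next is the gauge grasp: gauge at (475.6, -184.4), yaw +20.8°.

Request:
servo_tool([
  [0,0,7,4,0,-20,0],
  [0,0,14,8,0,-40,0],
  [0,0,20.8,8,0.4,-70,0],
  [0,0,20.8,8,0.4,-100,0],
  [0,0,20.8,8,0.4,-130,0],
])

```text
clock: 3.17
tcp_pos: [0.4758, -0.1838, 0.1502]
orientation: [-0.573, 3.088, 0.001]
contact_force: [0.2, -0.7, 0.2]
grip_width: 0.0857
gripper_force: 0.0
```

Request:
servo_tool([
  [0,0,0,0,0,0,0],
  [0,0,0,0,0,0,0],
])

```text
clock: 3.33
tcp_pos: [0.4744, -0.1845, 0.1506]
orientation: [0.569, -3.086, -0.003]
contact_force: [0.6, -0.0, 1.0]
grip_width: 0.0853
gripper_force: 0.0
```

Request:
servo_tool([
  [0,0,0,1,0,-30,0],
  [0,0,0,1,0,-60,0],
  [0,0,0,1,0,-75,0],
  [0,0,0,1,0,-81.5,0],
  [0,0,0,1,0,-81.5,0],
], force=60)

```text
clock: 3.75
tcp_pos: [0.4767, -0.1859, 0.0703]
orientation: [-0.567, 3.09, 0.0]
contact_force: [0.2, 0.1, 0.1]
grip_width: 0.0857
gripper_force: 0.0
```

Request:
servo_tool([
  [0,0,0,0,0,0,0.5],
  [0,0,0,0,0,0,1],
  [0,0,0,0,0,0,1],
  [0,0,0,0,0,0,1],
  [0,0,0,0,0,0,1],
])

```text
clock: 4.17
tcp_pos: [0.4763, -0.1866, 0.0705]
orientation: [-0.565, 3.089, -0.001]
contact_force: [0.5, 0.2, 0.6]
grip_width: 0.0253
gripper_force: 0.0
```

Request:
servo_tool([
  [0,0,0,0,0,0,1],
  [0,0,0,0,0,0,1],
  [0,0,0,0,0,0,1],
  [0,0,0,0,0,0,1],
  [0,0,0,0,0,0,1],
])

```text
clock: 4.58
tcp_pos: [0.4762, -0.1866, 0.0703]
orientation: [-0.565, 3.09, -0.0]
contact_force: [-0.6, 0.2, 5.8]
grip_width: 0.0143
gripper_force: 58.6
```

Request:
servo_tool([
  [0,0,0,0,0,15,1],
  [0,0,0,0,0,45,1],
  [0,0,0,0,0,85,1],
  [0,0,0,0,0,125,1],
  [0,0,0,0,0,165,1],
])

```text
clock: 5.0
tcp_pos: [0.4749, -0.1865, 0.2361]
orientation: [0.564, -3.089, -0.0]
contact_force: [1.2, 0.7, -1.7]
grip_width: 0.0145
gripper_force: 58.5
```

Request:
servo_tool([
  [0,0,-5,0,15,35,1],
  [0,0,-11,0,50,45,1],
  [0,0,-17.1,0,90,45,1],
  [0,0,-17.1,0,130,45,1],
  [0,0,-17.1,0,170,45,1],
])

```text
clock: 5.42
tcp_pos: [0.4753, -0.0177, 0.2801]
orientation: [-0.095, 3.14, 0.001]
contact_force: [1.4, 1.3, -0.8]
grip_width: 0.0147
gripper_force: 58.6
```

Request:
servo_tool([
  [0,0,0,-2,40,0,1],
  [0.45,-6.99,0,-4,80,0,1],
  [0.9,-13.97,0,-6,110,0,1],
  [1.3,-20,0,-6,126,0,1],
  [1.55,-23.95,0,-6,126,0,1],
])

```text
clock: 5.83
tcp_pos: [0.4679, 0.1114, 0.2795]
orientation: [-0.096, 2.717, 0.024]
contact_force: [1.3, -1.1, -1.2]
grip_width: 0.0139
gripper_force: 58.6
```

Request:
servo_tool([
  [0,0,0,0,0,0,1],
  [0,0,0,0,0,0,1],
])

```text
clock: 6.0
tcp_pos: [0.4687, 0.1065, 0.2793]
orientation: [-0.087, 2.724, 0.018]
contact_force: [0.9, 0.2, -0.2]
grip_width: 0.0142
gripper_force: 58.6
```

```bash
cat > st.py <<'E'
from h import *
o=r.get_obs(); Rm=R.from_rotvec(o["orientation"]).as_matrix(); y=np.radians(3.7);t=np.radians(24)
n=np.array([-np.sin(t)*np.cos(y),-np.sin(t)*np.sin(y),np.cos(t)]);ey=np.array([-np.sin(y),np.cos(y),0]);ex=np.cross(ey,n)
G=np.c_[-ex,ey,-n]   # desired tool
B=np.array([.5107,.113,.1064])
d=o["tcp_pos"]-B
print("clock",o["clock"],"tcp",o["tcp_pos"].round(4),"F",o["contact_force"].round(1),"grip",o["grip_width"],o["gripper_force"])
print("in block frame mm",(np.array([d@ex,d@ey,d@n])*1000).round(1))
s=1 if Rm[:,0]@G[:,0]>0 else -1
print("turn needed deg",np.degrees(R.from_matrix(G@Rm.T).as_rotvec()).round(2))
E
python3 st.py
python3 - <<'E'
from h import *
im,d,M,c=grab("wrist"); np.savez("w4.npz",im=im,d=d,M=M); cv2.imwrite("pics/w4.png",im)
E
```

```text
clock 6.0 tcp [0.4687 0.1065 0.2793] F [ 0.9  0.2 -0.2] grip 0.014244576620084845 58.63403141498566
in block frame mm [ 31.7  -3.8 175.1]
turn needed deg [ 0.01 -0.15  0.03]
```

View pics/w4.png

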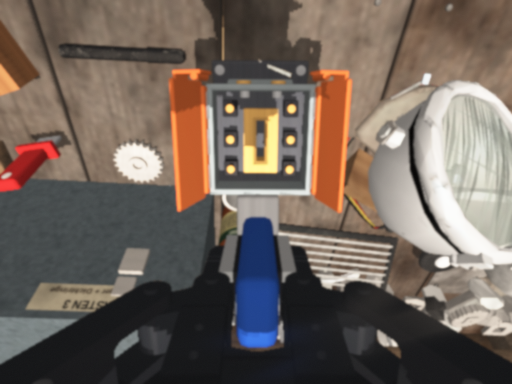

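w4 shows the gauge held between the pads (258,280), its shoulder at (258,208), and the brass block at (261,141) seen square on. I'll re-measure the slot relative to the held gauge.

```bash
cat > m4.py <<'E'
import sys
from g import *
c=r.camera_info("wrist"); z=np.load(sys.argv[1]); M=z["M"]; P=pts(z["d"],M,c); hsv=cv2.cvtColor(z["im"],cv2.COLOR_BGR2HSV)
y=np.radians(3.7);t=np.radians(24)
n=np.array([-np.sin(t)*np.cos(y),-np.sin(t)*np.sin(y),np.cos(t)]);ey=np.array([-np.sin(y),np.cos(y),0]);ex=np.cross(ey,n)
B=np.array([.5107,.113,.1064]); L=(P-B)@np.c_[ex,ey,n]*1000
ye=(cv2.inRange(hsv,(12,80,60),(32,255,255))>0)&(abs(L[...,0])<38)&(abs(L[...,1])<22)&(abs(L[...,2])<6)
print("brass z",np.percentile(L[ye][:,2],[5,50,95]).round(1))
Q=L[ye]; A=np.c_[Q[:,:2],np.ones(len(Q))]; print("plane",np.linalg.lstsq(A,Q[:,2],rcond=None)[0].round(3))
k,l,s,_=cv2.connectedComponentsWithStats(ye.astype(np.uint8)); ye=(l==1+np.argmax(s[1:,4])).astype(np.uint8)
cs,h=cv2.findContours(ye,cv2.RETR_CCOMP,cv2.CHAIN_APPROX_NONE)
o=(M[:3,3]-B)@np.c_[ex,ey,n]*1000
for j,k in enumerate(cs):
    if len(k)<25: continue
    W=[]
    for u,v in k[:,0]:
        q=ray(u,v,M,c)[1]@np.c_[ex,ey,n]; W.append((o-q*o[2]/q[2])[:2])
    b=cv2.minAreaRect(np.array(W,np.float32)); print(h[0][j][3]>=0,np.round(b[0],1),np.round(b[1],1),round(b[2],1))
# gauge in tool frame
ob=r.get_obs(); T=R.from_rotvec(ob["orientation"]).as_matrix(); D=(P-ob["tcp_pos"])@T*1000
g=(abs(D[...,0])<60)&(abs(D[...,1])<30)&(D[...,2]>5)&(D[...,2]<70)&(D[...,0]>-30)
sh=g&(D[...,2]>12)
print("gauge pts z hist",np.histogram(D[g][:,2],bins=np.arange(5,70,5)))
for a,b in [(12,24),(24,32),(32,60)]:
    q=D[g&(D[...,2]>a)&(D[...,2]<b)]
    if len(q): print(a,len(q),q.min(0).round(1),q.max(0).round(1),q.mean(0).round(1))
bl=(cv2.inRange(hsv,(105,130,30),(130,255,255))>0)&(D[...,2]<30)&(abs(D[...,0])<60); q=D[bl]; print("handle",np.percentile(q,[3,50,97],axis=0).round(1))
E
python3 m4.py w4.npz
```

```text
brass z [-2.2  0.   1.3]
plane [-0.002 -0.002 -0.119]
False [-1.4 -0.1] [32.  59.7] 89.7
True [-1.4 -0.4] [10.3 39.9] 88.3
gauge pts z hist (array([109, 101, 476, 706,  28,   0,   0,   0,   0,   0,   0,   0]), array([ 5, 10, 15, 20, 25, 30, 35, 40, 45, 50, 55, 60, 65]))
12 1222 [  2.8 -10.2  12. ] [24.2 11.8 24. ] [16.8  0.7 19.9]
24 50 [ 22.3 -10.2  24.1] [24.1 11.  27. ] [23.8  0.9 25.1]
handle [[ -9.3  -6.5 -46.6]
 [ 11.7   0.3 -44.2]
 [ 15.    7.    5.9]]
```

Request:
servo_tool([
  [0,0,0,3,1,-30,1],
  [0,0,0,6,2,-60,1],
  [0,0,0,8,3,-85,1],
  [0,0,0,9,3.3,-100,1],
  [0,0,0,9,3.3,-100,1],
])

```text
clock: 6.47
tcp_pos: [0.4785, 0.1083, 0.1767]
orientation: [-0.083, 2.728, 0.013]
contact_force: [0.2, -0.1, -0.7]
grip_width: 0.0147
gripper_force: 58.7
```

Request:
servo_tool([
  [0,0,0,0,0,0,1],
  [0,0,0,0,0,0,1],
])

```text
clock: 6.63
tcp_pos: [0.4803, 0.1101, 0.181]
orientation: [-0.084, 2.72, 0.019]
contact_force: [0.6, 0.6, -0.1]
grip_width: 0.014
gripper_force: 58.7
```

```bash
python3 st.py
python3 - <<'E'
from h import *
im,d,M,c=grab("wrist"); np.savez("w5.npz",im=im,d=d,M=M); cv2.imwrite("pics/w5.png",im)
E
python3 m4.py w5.npz; python3 st.py
```

```text
clock 6.6333 tcp [0.4803 0.1101 0.181 ] F [ 0.6  0.6 -0.1] grip 0.014041607733515813 58.67398381233215
in block frame mm [ 2.5 -1.  80.5]
turn needed deg [-0.05  0.06  0.16]
brass z [-2.2  0.1  1.2]
plane [0.01  0.002 0.045]
False [-3.1 -0.3] [32.  58.3] 89.6
gauge pts z hist (array([108, 100, 345, 839,  34,   0,   0,   0,   0,   0,   0,   0]), array([ 5, 10, 15, 20, 25, 30, 35, 40, 45, 50, 55, 60, 65]))
12 1227 [  1.6 -10.8  12. ] [23.1 11.3 24. ] [15.6  0.3 20. ]
24 55 [ 20.8 -10.7  24.1] [23.  10.9 27.1] [22.5 -0.1 25.4]
handle [[-10.4  -6.9 -46.4]
 [ 10.6  -0.1 -43.9]
 [ 13.9   6.6   6.1]]
clock 6.6833 tcp [0.4803 0.1103 0.1813] F [ 0.1  0.2 -1.1] grip 0.014129094515769781 58.67437183856964
in block frame mm [ 2.6 -0.7 80.8]
turn needed deg [-0.08  0.11  0.14]
```

Request:
servo_tool([
  [0,0,0,2,0,-9,1],
  [0,0,0,5.2,0.3,-19.6,1],
  [0,0,0,5.2,0.3,-19.6,1],
  [0,0,0,9.3,0.6,-29,1],
  [0,0,0,9.3,0.6,-29,1],
])

```text
clock: 7.1
tcp_pos: [0.4888, 0.111, 0.1512]
orientation: [-0.086, 2.721, 0.019]
contact_force: [-1.0, -0.3, -1.2]
grip_width: 0.0142
gripper_force: 58.7
```

```bash
python3 st.py
```

```text
clock 7.1 tcp [0.4888 0.111  0.1512] F [-1.  -0.3 -1.2] grip 0.014241650739031522 58.673579692840576
in block frame mm [-1.9 -0.6 49.9]
turn needed deg [-0.04  0.03  0.08]
```

Request:
servo_tool([
  [0,0,0,3,0.2,-5,1],
  [0,0,0,5.5,0.3,-10.5,1],
  [0,0,0,7,0.4,-14.5,1],
  [0,0,0,7,0.4,-14.5,1],
])

```text
clock: 7.43
tcp_pos: [0.4951, 0.1112, 0.1357]
orientation: [-0.086, 2.722, 0.018]
contact_force: [-0.2, 0.7, -1.3]
grip_width: 0.0145
gripper_force: 58.7
```

```bash
python3 st.py
```

```text
clock 7.4333 tcp [0.4951 0.1112 0.1357] F [-0.2  0.7 -1.3] grip 0.01451449765457486 58.673617243766785
in block frame mm [-2.4 -0.8 33.2]
turn needed deg [-0.   -0.04  0.07]
```

Now 5 mm more in small steps, watching the force.

Request:
servo_tool([
  [0,0,0,0.9,0.1,-1.8,1],
  [0,0,0,1.4,0.1,-3.0,1],
  [0,0,0,1.8,0.1,-4.0,1],
  [0,0,0,1.8,0.1,-4.0,1],
])

```text
clock: 7.77
tcp_pos: [0.497, 0.1114, 0.1322]
orientation: [-0.086, 2.722, 0.019]
contact_force: [-0.2, -0.1, -1.4]
grip_width: 0.014
gripper_force: 58.7
```

Request:
servo_tool([
  [0,0,0,0.4,0,-0.9,1],
  [0,0,0,0.4,0,-0.9,1],
  [0,0,0,0.4,0,-0.9,1],
])

```text
clock: 8.02
tcp_pos: [0.4974, 0.1114, 0.1315]
orientation: [-0.086, 2.721, 0.019]
contact_force: [-0.5, -0.4, -1.7]
grip_width: 0.0144
gripper_force: 58.7
```

```bash
python3 st.py
```

```text
clock 8.0167 tcp [0.4974 0.1114 0.1315] F [-0.5 -0.4 -1.7] grip 0.014352280093789081 58.69327247142792
in block frame mm [-2.1 -0.7 28.4]
turn needed deg [-0.04  0.    0.07]
```

Request:
servo_tool([
  [0,0,0,0.4,0,-0.9,1],
  [0,0,0,0.4,0,-0.9,1],
])

```text
clock: 8.18
tcp_pos: [0.4975, 0.1115, 0.1313]
orientation: [-0.086, 2.721, 0.02]
contact_force: [-12.3, -1.4, 17.0]
grip_width: 0.0141
gripper_force: 61.9
```

Request:
servo_tool([
  [0,0,0,0.4,0,-0.9,1],
  [0,0,0,0.4,0,-0.9,1],
])

```text
clock: 8.35
tcp_pos: [0.4976, 0.1117, 0.1312]
orientation: [-0.086, 2.72, 0.02]
contact_force: [-24.2, -1.3, 36.4]
grip_width: 0.0144
gripper_force: 65.1
```

Request:
servo_tool([
  [0,0,0,0.4,0,-0.9,1],
  [0,0,0,0.4,0,-0.9,1],
])

```text
clock: 8.52
tcp_pos: [0.4976, 0.1117, 0.1311]
orientation: [-0.086, 2.72, 0.021]
contact_force: [-36.6, -4.4, 57.2]
grip_width: 0.0143
gripper_force: 68.6
```

```bash
python3 st.py
```

```text
clock 8.5167 tcp [0.4976 0.1117 0.1311] F [-36.6  -4.4  57.2] grip 0.014302785688480328 68.56768727302551
in block frame mm [-1.9 -0.5 27.9]
turn needed deg [-0.1   0.09  0.06]
```

Contact at 28 mm, as predicted, with the shoulder pressed firmly on the brass. Now withdraw along the normal and go back to the stand.

Request:
servo_tool([
  [0,0,0,-2,-0.1,4,1],
  [0,0,0,-7,-0.5,16,1],
  [0,0,0,-15,-1,34,1],
  [0,0,0,-25,-1.6,56,1],
  [0,0,0,-34,-2.2,77,1],
])

```text
clock: 8.93
tcp_pos: [0.4637, 0.1089, 0.2063]
orientation: [-0.086, 2.723, 0.019]
contact_force: [1.0, 0.6, -1.7]
grip_width: 0.014
gripper_force: 58.7
```

Request:
servo_tool([
  [0,0,0,0,0,35,1],
  [0,0,0,0,0,70,1],
  [-0.45,6.99,0,0,-10,75,1],
  [-0.9,13.97,0,4,-40,75,1],
  [-1.3,20,0,8,-80,75,1],
])

```text
clock: 9.35
tcp_pos: [0.4736, 0.0321, 0.2834]
orientation: [-0.109, 3.07, 0.012]
contact_force: [1.4, -1.5, -2.1]
grip_width: 0.0144
gripper_force: 58.7
```

Request:
servo_tool([
  [-0.25,3.95,0,2,-40,0,1],
  [-0.25,3.95,0,4,-80,0,1],
  [-0.25,3.95,0,4,-120,0,1],
  [-0.25,3.95,0,4,-160,0,1],
  [-0.25,3.95,0,4,-200,0,1],
])

```text
clock: 9.77
tcp_pos: [0.4762, -0.1728, 0.2807]
orientation: [-0.1, 3.14, -0.0]
contact_force: [0.7, -0.3, -1.1]
grip_width: 0.0142
gripper_force: 58.7
```

Request:
servo_tool([
  [0,0,7,0,-10,-20,1],
  [0,0,13,0,-10,-50,1],
  [0,0,17.1,0,-10,-90,1],
  [0,0,17.1,0,-10,-110,1],
  [0,0,17.1,0,-10,-110,1],
])

```text
clock: 10.18
tcp_pos: [0.4733, -0.1799, 0.1666]
orientation: [0.563, -3.083, -0.004]
contact_force: [-0.7, 0.4, -1.3]
grip_width: 0.014
gripper_force: 58.7
```

```bash
cat > s2.py <<'E'
from h import *
o=r.get_obs(); Rm=R.from_rotvec(o["orientation"]).as_matrix(); y=np.radians(20.8)
G=np.c_[[-np.cos(y),-np.sin(y),0],[-np.sin(y),np.cos(y),0],[0,0,-1]]
print(o["clock"],o["tcp_pos"].round(4),o["contact_force"].round(1),"turn",np.degrees(R.from_matrix(G@Rm.T).as_rotvec()).round(2))
E
python3 s2.py
```

```text
10.1833 [ 0.4733 -0.1799  0.1666] [-0.7  0.4 -1.3] turn [-0.06 -0.47  0.08]
```

Request:
servo_tool([
  [0,0,0,2,-5,-20,1],
  [0,0,0,2.5,-6,-45,1],
  [0,0,0,2.5,-6,-54,1],
  [0,0,0,2.5,-6,-54,1],
  [0,0,0,2.5,-6,-54,1],
])

```text
clock: 10.6
tcp_pos: [0.4795, -0.1869, 0.1176]
orientation: [-0.565, 3.09, -0.0]
contact_force: [-0.0, 0.4, -0.2]
grip_width: 0.0144
gripper_force: 58.8
```

```bash
python3 s2.py
```

```text
10.6 [ 0.4795 -0.1869  0.1176] [-0.   0.4 -0.2] turn [0.01 0.02 0.08]
```

Request:
servo_tool([
  [0,0,0,-3,0.6,0,1],
  [0,0,0,-3,0.6,-10,1],
  [0,0,0,-3,0.6,-20,1],
  [0,0,0,-3,0.6,-25,1],
  [0,0,0,-3,0.6,-25,1],
])

```text
clock: 11.02
tcp_pos: [0.4751, -0.1857, 0.0904]
orientation: [0.565, -3.088, -0.002]
contact_force: [-0.6, -0.2, -1.2]
grip_width: 0.0146
gripper_force: 58.8
```

Request:
servo_tool([
  [0,0,0,0,0,-8,1],
  [0,0,0,0,0,-14,1],
  [0,0,0,0,0,-18,1],
  [0,0,0,0,0,-20,1],
  [0,0,0,0,0,-20,1],
])

```text
clock: 11.43
tcp_pos: [0.4757, -0.1862, 0.0711]
orientation: [0.565, -3.089, -0.0]
contact_force: [-0.2, 0.5, -1.4]
grip_width: 0.0141
gripper_force: 58.8
```

Request:
servo_tool([
  [0,0,0,0,0,-1,1],
  [0,0,0,0,0,-1.5,1],
  [0,0,0,0,0,-1.5,1],
])

```text
clock: 11.68
tcp_pos: [0.4762, -0.1862, 0.0703]
orientation: [-0.565, 3.09, -0.0]
contact_force: [0.2, -0.7, -1.2]
grip_width: 0.0145
gripper_force: 58.8
```

```bash
python3 s2.py
```

```text
11.6833 [ 0.4762 -0.1862  0.0703] [ 0.2 -0.7 -1.2] turn [0.   0.01 0.08]
```

Request:
servo_tool([
  [0,0,0,0,0,-0.8,1],
  [0,0,0,0,0,-0.8,1],
])

```text
clock: 11.85
tcp_pos: [0.4763, -0.1863, 0.0702]
orientation: [-0.565, 3.09, 0.0]
contact_force: [-2.1, 0.3, 7.1]
grip_width: 0.0145
gripper_force: 59.9
```

Request:
servo_tool([
  [0,0,0,0,0,-0.6,1],
  [0,0,0,0,0,-0.6,1],
])

```text
clock: 12.02
tcp_pos: [0.4763, -0.1863, 0.0701]
orientation: [-0.565, 3.09, 0.001]
contact_force: [-4.2, 2.5, 13.9]
grip_width: 0.0144
gripper_force: 61.1
```

Request:
servo_tool([
  [0,0,0,0,0,1,0.8],
  [0,0,0,0,0,1,0.5],
  [0,0,0,0,0,1,0],
  [0,0,0,0,0,1,0],
  [0,0,0,0,0,1,0],
])

```text
clock: 12.43
tcp_pos: [0.476, -0.1862, 0.0697]
orientation: [0.565, -3.09, -0.0]
contact_force: [-1.0, -0.4, -0.3]
grip_width: 0.0649
gripper_force: 0.0
```

Request:
servo_tool([
  [0,0,0,0,0,0,0],
  [0,0,0,0,0,15,0],
  [0,0,0,0,0,45,0],
  [0,0,0,0,0,85,0],
  [0,0,0,0,0,125,0],
])

```text
clock: 12.85
tcp_pos: [0.475, -0.1862, 0.1955]
orientation: [0.564, -3.088, -0.001]
contact_force: [0.6, 0.0, 0.6]
grip_width: 0.0854
gripper_force: 0.0
```

Request:
servo_tool([
  [0,0,-5,0,10,40,0],
  [0,0,-11,0,20,80,1],
  [0,0,-17.1,0,20,100,1],
  [0,0,-17.1,0,20,100,1],
  [0,0,-17.1,0,20,100,1],
])

```text
clock: 13.27
tcp_pos: [0.4766, -0.1661, 0.2957]
orientation: [-0.102, 3.137, 0.0]
contact_force: [-0.8, -0.5, -0.6]
grip_width: 0.0388
gripper_force: 0.0
```

```bash
python3 - <<'E'
from g import *
im,d,M,c=grab("wrist"); P=pts(d,M,c); cv2.imwrite("pics/w6.png",im); np.savez("w6.npz",im=im,d=d,M=M)
X,Y,Z=P[...,0],P[...,1],P[...,2]; hsv=cv2.cvtColor(im,cv2.COLOR_BGR2HSV)
near=(abs(X-.476)<.06)&(abs(Y+.184)<.06)
rect(P[near&(Z>.036)&(Z<.0455)],"stand top"); rect(P[near&(Z>.0465)&(Z<.056)&(abs(X-.476)<.03)&(abs(Y+.184)<.03)],"shoulder")
bl=cv2.inRange(hsv,(105,130,30),(130,255,255))>0; rect(P[bl&near&(Z>.110)],"blue top")
# clutter near housing
y=np.radians(3.7);t=np.radians(24)
n=np.array([-np.sin(t)*np.cos(y),-np.sin(t)*np.sin(y),np.cos(t)]);ey=np.array([-np.sin(y),np.cos(y),0]);ex=np.cross(ey,n)
B=np.array([.5100,.113,.1064])
for nm in ["w1","w4","top0","scene0"]:
    z=np.load(nm+".npz"); c=r.camera_info("wrist" if nm[0]=="w" else nm[:-1]); L=(pts(z["d"],z["M"],c)-B)@np.c_[ex,ey,n]*1000
    ok=z["d"]>0; print(nm)
    for x0 in range(-110,60,20):
        row=[]
        for y0 in list(range(-140,-60,20))+list(range(60,160,20)):
            q=L[ok&(L[...,0]>x0)&(L[...,0]<x0+20)&(L[...,1]>y0)&(L[...,1]<y0+20)&(L[...,2]<160)]
            row.append(int(np.percentile(q[:,2],98)) if len(q)>5 else None)
        print(x0,row)
z=np.load("w1.npz"); c=r.camera_info("wrist"); L=(pts(z["d"],z["M"],c)-B)@np.c_[ex,ey,n]*1000
hsv=cv2.cvtColor(z["im"],cv2.COLOR_BGR2HSV); og=(cv2.inRange(hsv,(3,170,80),(13,255,255))>0)
for s in (1,-1):
    q=L[og&(L[...,1]*s>45)&(L[...,1]*s<85)&(abs(L[...,0])<50)&(L[...,2]>0)&(L[...,2]<60)]
    k=np.polyfit(q[:,2],q[:,1]*s,1); print("cover",s,"angle",np.pi/2+np.arctan(k[0]),"at z=50 y",np.polyval(k,50),"zmax",np.percentile(q,[1,99],axis=0).round(1))
E
python3 st.py
```

```text
stand top 2450 [ 476.2 -184.2] [76.3 64. ] 20.6 z med [0.0404 0.0417 0.043 ]
shoulder 303 [ 476.2 -184.8] [45.6 21.9] 20.7 z med [0.0481 0.0495 0.0511]
blue top 337 [ 475.2 -184.7] [25.7 13.7] 20.2 z med [0.113  0.1153 0.1166]
w1
-110 [-64, -65, -66, -66, -67, -67, -66, -67, -67]
-90 [-62, -61, -63, -76, -75, -76, -76, -76, -76]
-70 [-85, -85, None, 51, 51, -85, -84, -84, -85]
-50 [-94, -93, None, 51, 52, None, -93, -93, 14]
-30 [-103, -103, None, 51, 52, None, -3, 21, 31]
-10 [-111, -112, None, 51, 52, None, 1, 37, 43]
10 [-117, -120, None, 51, 52, None, -116, 44, 52]
30 [-118, -130, None, 51, 52, None, -118, 36, 57]
50 [-126, -138, -138, 50, 51, -138, -99, 27, 58]
w4
-110 [-64, -65, -66, -67, -67, -67, -66, -67, -67]
-90 [-62, -61, -62, -76, -76, -76, -76, -76, -76]
-70 [-85, -85, -86, 50, 51, -87, -85, -85, -85]
-50 [-94, -94, None, 51, 52, None, -93, -93, 14]
-30 [-103, -103, None, 51, 52, None, 0, 22, 30]
-10 [-112, -111, None, 51, 52, None, 1, 38, 43]
10 [-117, -121, None, 51, 51, None, -116, 43, 52]
30 [-117, -130, None, 51, 51, None, -115, 36, 57]
50 [-126, None, None, 50, 51
[... 603 characters left out ...]
, -86, -86, -85]
-50 [-95, -93, -94, 50, 50, -94, -94, -95, 12]
-30 [-103, -102, -104, 51, 49, -102, 0, 23, 29]
-10 [-113, -112, -112, 51, 50, None, 2, 35, 41]
10 [-119, -122, -121, 50, 51, None, -11, 45, 53]
30 [-119, -130, -129, 50, 51, None, -5, 47, 56]
50 [-127, -140, -139, 48, None, None, None, 29, 58]
cover 1 angle 1.8777419864775473 at z=50 y 65.43208320780911 zmax [[-48.8  50.7   8.6]
 [ 48.9  67.6  52.1]]
cover -1 angle 1.9316802654280705 at z=50 y 67.85099886416415 zmax [[-48.8 -69.8   8.4]
 [ 48.3 -50.1  51.6]]
clock 13.3167 tcp [ 0.4757 -0.166   0.2943] F [ 0.2  0.6 -0.3] grip 0.030934681575391115 0.0
in block frame mm [  28.1 -276.1  193.2]
turn needed deg [  1.53 -23.96  -0.04]
```

View pics/w6.png

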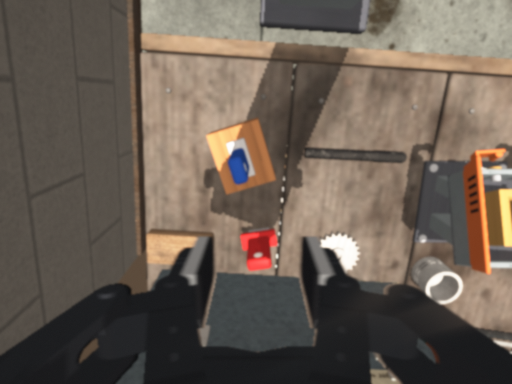

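The gauge is back: shoulder top at 49.5 mm, same pose as at the start (w6 shows it at (238,165)). The marker at (355,155) and the other things are unmoved. Now the right cover, from outside, with closed fingers.

Request:
servo_tool([
  [0.45,-6.99,0,-5,35,0,1],
  [0.9,-13.97,0,-10,70,-10,1],
  [1.3,-20,0,-15,105,-35,1],
  [1.53,-23.96,0,-18,140,-65,1],
  [1.53,-23.96,0,-21,165,-90,1],
])

```text
clock: 13.73
tcp_pos: [0.4502, -0.0003, 0.2018]
orientation: [-0.088, 2.721, 0.022]
contact_force: [0.9, -0.2, -0.7]
grip_width: -0.0
gripper_force: 0.0
```

Request:
servo_tool([
  [0,0,0,0,5,-3,1],
  [0,0,0,0,5,-3,1],
  [0,0,0,0,5,-3,1],
])

```text
clock: 13.98
tcp_pos: [0.4548, 0.003, 0.2011]
orientation: [-0.087, 2.724, 0.017]
contact_force: [0.1, -0.2, 0.8]
grip_width: -0.0001
gripper_force: 0.0
```

```bash
python3 st.py
```

```text
clock 13.9833 tcp [0.4548 0.003  0.2011] F [ 0.1 -0.2  0.8] grip -9.045485457388713e-05 0.0
in block frame mm [ -18.9 -106.2  112.1]
turn needed deg [ 0.08 -0.12  0.05]
```

Request:
servo_tool([
  [0,0,0,11,0.7,-25,1],
  [0,0,0,22,1.4,-50,1],
  [0,0,0,32.5,2.1,-73,1],
  [0,0,0,32.5,2.1,-73,1],
])

```text
clock: 14.32
tcp_pos: [0.4872, 0.0046, 0.1253]
orientation: [-0.085, 2.731, 0.015]
contact_force: [-1.0, -0.4, -0.8]
grip_width: -0.0001
gripper_force: 0.0
```

Request:
servo_tool([
  [0,0,0,-0.6,10,0,1],
  [0,0,0,-1.3,20,0,1],
  [0,0,0,-1.9,29,0,1],
  [0,0,0,-2.4,37,0,1],
  [0,0,0,-2.8,44,0,1],
])

```text
clock: 14.73
tcp_pos: [0.4864, 0.048, 0.1298]
orientation: [-0.082, 2.721, 0.016]
contact_force: [0.2, -1.0, -0.6]
grip_width: 0.0
gripper_force: 0.4
```

```bash
python3 st.py
```

```text
clock 14.7333 tcp [0.4864 0.048  0.1298] F [ 0.2 -1.  -0.6] grip 9.57436959381993e-06 0.4109929455444217
in block frame mm [-16.4 -63.3  32.9]
turn needed deg [0.06 0.06 0.28]
```

Request:
servo_tool([
  [0,0,0,-4.2,10.8,0.6,1],
  [0,0,0,-3.1,18.9,-3,1],
  [0,0,0,-1.4,26.9,-8.1,1],
  [0,0,0,0,34,-12.2,1],
  [0,0,0,0,34,-12.2,1],
])

```text
clock: 15.15
tcp_pos: [0.4865, 0.0836, 0.1172]
orientation: [-0.086, 2.721, 0.017]
contact_force: [-0.2, -0.4, 0.3]
grip_width: -0.0001
gripper_force: 0.3
```

```bash
python3 st.py; python3 - <<'E'
from h import *
for n in ["top","scene"]:
    im,d,M,c=grab(n); np.savez(n+"1.npz",im=im,d=d,M=M)
    cr=im[150:230,210:310] if n=="top" else im[130:230,200:310]; cv2.imwrite(f"pics/{n}1.png",cv2.resize(cr,(440,380),interpolation=cv2.INTER_CUBIC))
a=np.hstack([cv2.imread("pics/top1.png"),cv2.imread("pics/scene1.png")]); cv2.imwrite("pics/both1.png",cv2.resize(a,(800,345)))
E
```

```text
clock 15.15 tcp [0.4865 0.0836 0.1172] F [-0.2 -0.4  0.3] grip -0.00012731311709804536 0.3330792556334927
in block frame mm [-19.4 -27.8  20.4]
turn needed deg [0.05 0.05 0.1 ]
```

View pics/both1.png

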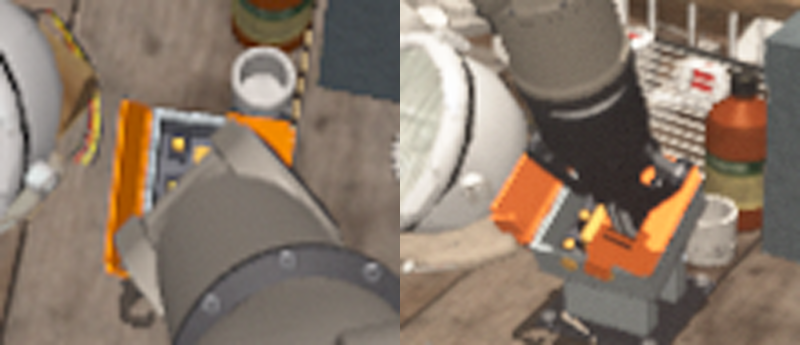

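The right cover is nearly shut under the fingertips. Next, press it down.

Request:
servo_tool([
  [0,0,0,1.7,5.1,-4.6,1],
  [0,0,0,3.1,9.2,-8.2,1],
  [0,0,0,3.1,9.2,-8.2,1],
])

```text
clock: 15.5
tcp_pos: [0.4886, 0.0922, 0.1087]
orientation: [-0.085, 2.722, 0.017]
contact_force: [0.6, -0.2, -0.1]
grip_width: 0.0002
gripper_force: 0.0
```

Request:
servo_tool([
  [0,0,0,0.8,0,-1.8,1],
  [0,0,0,0.8,0,-1.8,1],
])

```text
clock: 15.67
tcp_pos: [0.489, 0.0921, 0.1069]
orientation: [-0.085, 2.722, 0.018]
contact_force: [0.6, 0.1, -0.2]
grip_width: 0.0001
gripper_force: 0.0
```

Request:
servo_tool([
  [0,0,0,0.6,0,-1.4,1],
  [0,0,0,0.6,0,-1.4,1],
])

```text
clock: 15.83
tcp_pos: [0.4895, 0.0923, 0.1057]
orientation: [-0.085, 2.722, 0.018]
contact_force: [-2.1, -0.5, 3.7]
grip_width: -0.0001
gripper_force: 2.1
```

```bash
python3 st.py
```

```text
clock 15.8333 tcp [0.4895 0.0923 0.1057] F [-2.1 -0.5  3.7] grip -0.0001358858948722714 2.1456538885831833
in block frame mm [-20.8 -19.3   8.5]
turn needed deg [ 0.01 -0.    0.13]
```

Request:
servo_tool([
  [0,0,0,0.4,0,-0.9,1],
  [0,0,0,0.4,0,-0.9,1],
])

```text
clock: 16.0
tcp_pos: [0.4897, 0.0923, 0.1054]
orientation: [-0.085, 2.721, 0.018]
contact_force: [-10.0, -1.1, 18.0]
grip_width: 0.0001
gripper_force: 10.2
```

Request:
servo_tool([
  [0,0,0,0.4,0,-0.9,1],
  [0,0,0,0.4,0,-0.9,1],
])

```text
clock: 16.17
tcp_pos: [0.4899, 0.0923, 0.1051]
orientation: [-0.085, 2.72, 0.018]
contact_force: [-18.5, -2.6, 30.6]
grip_width: 0.0003
gripper_force: 18.0
```

```bash
python3 st.py
```

```text
clock 16.1667 tcp [0.4899 0.0923 0.1051] F [-18.5  -2.6  30.6] grip 0.0002975175564206313 18.04451116360724
in block frame mm [-20.8 -19.3   7.8]
turn needed deg [0.01 0.07 0.12]
```

The stop is stiff at z = 8 mm, so the cover looks shut. I'll lift, verify, and move over to the left side.

Request:
servo_tool([
  [0,0,0,-4,-0.3,9,1],
  [0,0,0,-13,-0.8,30,1],
  [0,0,0,-27,-1.7,60,1],
  [0,0,0,-40.6,-2.6,91,1],
  [0,0,0,-40.6,-2.6,91,1],
])

```text
clock: 16.58
tcp_pos: [0.45, 0.091, 0.1999]
orientation: [-0.085, 2.715, 0.023]
contact_force: [0.4, -1.0, -0.0]
grip_width: 0.0003
gripper_force: 0.0
```

Request:
servo_tool([
  [0,0,0,-2,38,0,1],
  [0,0,0,-5,76,0,1],
  [0,0,0,-7,110,0,1],
  [0,0,0,-8,125,0,1],
  [0,0,0,-8,125,0,1],
])

```text
clock: 17.0
tcp_pos: [0.4411, 0.2199, 0.1949]
orientation: [-0.094, 2.722, 0.024]
contact_force: [-0.6, 0.4, -0.5]
grip_width: 0.0001
gripper_force: 0.0
```

```bash
cat > cv.py <<'E'
from h import *
y=np.radians(3.7);t=np.radians(24)
n=np.array([-np.sin(t)*np.cos(y),-np.sin(t)*np.sin(y),np.cos(t)]);ey=np.array([-np.sin(y),np.cos(y),0]);ex=np.cross(ey,n)
B=np.array([.5100,.113,.1064])
for nm in ["wrist","top","scene"]:
    im,d,M,c=grab(nm); L=(pts(d,M,c)-B)@np.c_[ex,ey,n]*1000; hsv=cv2.cvtColor(im,cv2.COLOR_BGR2HSV)
    if nm=="wrist": cv2.imwrite("pics/cov.png",im)
    og=(cv2.inRange(hsv,(3,150,60),(14,255,255))>0)&(d>0)
    for s in (1,-1):
        q=L[og&(L[...,1]*s>5)&(L[...,1]*s<85)&(abs(L[...,0])<46)&(L[...,2]>3)&(L[...,2]<60)]
        if len(q)>20:
            k=np.linalg.svd(q[:,1:]-q[:,1:].mean(0),full_matrices=False)[2][0]; print(nm,s,len(q),"|y| 1..99",np.percentile(q[:,1]*s,[1,99]).round(1),"z",np.percentile(q[:,2],[1,50,99]).round(1))
E
python3 st.py; python3 cv.py
```

```text
clock 17.0 tcp [0.4411 0.2199 0.1949] F [-0.6  0.4 -0.5] grip 0.00011089767101607927 0.0
in block frame mm [-21.1 111.2 106.3]
turn needed deg [-0.16 -0.03 -0.29]
wrist 1 1437 |y| 1..99 [49.  68.4] z [ 6.9 35.6 52.3]
wrist -1 6703 |y| 1..99 [ 5.5 52.1] z [ 7.3  9.1 11.1]
top -1 37 |y| 1..99 [ 9.6 55.9] z [ 3.8  9.6 15.8]
scene 1 345 |y| 1..99 [47.3 65.9] z [ 6.8 30.2 51.7]
scene -1 88 |y| 1..99 [ 7.7 55.1] z [ 4.5  8.  12.9]
```

The right cover is flat and holding. The left cover gets the same mirrored moves.

Request:
servo_tool([
  [0,0,0,10,0.6,-23,1],
  [0,0,0,20,1.2,-46,1],
  [0,0,0,30,1.9,-67.6,1],
  [0,0,0,30,1.9,-67.6,1],
])

```text
clock: 17.48
tcp_pos: [0.471, 0.2137, 0.1233]
orientation: [-0.083, 2.727, 0.012]
contact_force: [-0.7, -0.5, -0.3]
grip_width: -0.0
gripper_force: 0.0
```

Request:
servo_tool([
  [0,0,0,0.6,-10,0,1],
  [0,0,0,1.3,-20,0,1],
  [0,0,0,1.9,-29,0,1],
  [0,0,0,2.4,-37,0,1],
  [0,0,0,2.8,-44,0,1],
])

```text
clock: 17.9
tcp_pos: [0.4745, 0.172, 0.128]
orientation: [-0.085, 2.72, 0.019]
contact_force: [0.5, 0.3, 0.4]
grip_width: -0.0
gripper_force: 0.4
```

```bash
python3 st.py
```

```text
clock 17.9 tcp [0.4745 0.172  0.128 ] F [0.5 0.3 0.4] grip -2.094490188689406e-05 0.43180831242352724
in block frame mm [-20.8  61.2  32.9]
turn needed deg [-0.04  0.06  0.13]
```

Request:
servo_tool([
  [0,0,0,-0.2,-9,1.8,1],
  [0,0,0,1.9,-16.9,-1.8,1],
  [0,0,0,4.6,-24.7,-6.9,1],
  [0,0,0,7,-31.6,-11,1],
  [0,0,0,7,-31.6,-11,1],
])

```text
clock: 18.32
tcp_pos: [0.4813, 0.1397, 0.1153]
orientation: [-0.084, 2.723, 0.016]
contact_force: [-0.2, -0.5, 1.1]
grip_width: -0.0001
gripper_force: 0.4
```

Request:
servo_tool([
  [0,0,0,2.3,-5,-4.6,1],
  [0,0,0,4.3,-9,-8.2,1],
  [0,0,0,4.3,-9,-8.2,1],
])

```text
clock: 18.57
tcp_pos: [0.4853, 0.1318, 0.107]
orientation: [-0.085, 2.723, 0.016]
contact_force: [-0.1, -0.6, -0.3]
grip_width: -0.0
gripper_force: 0.0
```

Request:
servo_tool([
  [0,0,0,1,0,-2.2,1],
  [0,0,0,1,0,-2.2,1],
])

```text
clock: 18.73
tcp_pos: [0.4863, 0.1321, 0.1053]
orientation: [-0.085, 2.723, 0.016]
contact_force: [-2.6, -1.8, 5.6]
grip_width: -0.0
gripper_force: 3.3
```

```bash
python3 st.py
```

```text
clock 18.7333 tcp [0.4863 0.1321 0.1053] F [-2.6 -1.8  5.6] grip -4.554972852625451e-05 3.270755329867825
in block frame mm [-21.5  20.6   8.4]
turn needed deg [ 0.07 -0.05  0.13]
```

Request:
servo_tool([
  [0,0,0,0.7,0,-1.6,1],
  [0,0,0,0.7,0,-1.6,1],
  [0,0,0,0.7,0,-1.6,1],
])

```text
clock: 18.98
tcp_pos: [0.4866, 0.1321, 0.1048]
orientation: [-0.086, 2.721, 0.016]
contact_force: [-16.2, -3.9, 26.1]
grip_width: -0.0003
gripper_force: 15.3
```

Request:
servo_tool([
  [0,0,0,-4,-0.3,9,1],
  [0,0,0,-13,-0.8,30,1],
  [0,0,0,-27,-1.7,60,1],
  [0,0,0,-42,-2.6,95,1],
  [0,0,0,-54,-3,122,1],
])

```text
clock: 19.4
tcp_pos: [0.4319, 0.1302, 0.2274]
orientation: [-0.087, 2.723, 0.02]
contact_force: [0.8, -1.3, 0.2]
grip_width: 0.0001
gripper_force: 0.0
```

Request:
servo_tool([
  [0,0,0,0,-20,20,1],
  [0,0,0,0,-20,40,1],
  [0,0,0,0,-20,40,1],
  [0,0,0,0,-20,40,1],
])

```text
clock: 19.73
tcp_pos: [0.4336, 0.1098, 0.2669]
orientation: [-0.085, 2.72, 0.019]
contact_force: [0.5, -0.5, -0.6]
grip_width: 0.0002
gripper_force: 0.0
```

```bash
python3 st.py; python3 cv.py
```

```text
clock 19.7333 tcp [0.4336 0.1098 0.2669] F [ 0.5 -0.5 -0.6] grip 0.00018260123907528426 0.0
in block frame mm [ -5.2   1.8 178. ]
turn needed deg [-0.04  0.1   0.11]
wrist 1 523 |y| 1..99 [ 6.6 51.9] z [ 7.2  9.3 11.4]
wrist -1 587 |y| 1..99 [ 7.5 53.4] z [ 5.9  9.3 11.5]
scene 1 102 |y| 1..99 [ 6.9 50.7] z [ 3.8  7.5 11.4]
scene -1 98 |y| 1..99 [ 7.9 55.2] z [ 4.6  8.3 12.3]
```

View pics/cov.png

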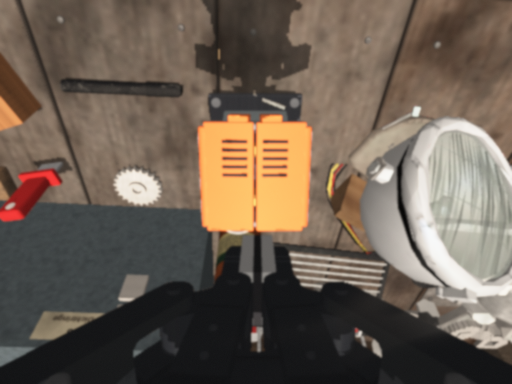

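Both covers lie flat and shut (centre (255,177)), and the marker (122,88), sprocket (137,186) and the rest are in place. Handing in.

```bash
python3 -c "
from bench import r
print(r.hand_in())"
```

```text
the job is handed in; nothing more can be done
None
```

The job is done and handed in at about 20 s of the 66 s allowed: the gauge was pushed in until its shoulder pressed on the brass and is back fully down in its stand, both orange covers are shut flat, and I saw no bystander moved.

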